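Load a square tube in a tack jig and hold its plate down

ROBOT

A 6-joint arm with a two-finger parallel gripper is mounted at the origin on a cart in front of the work surface, level with it; the furniture and walls round the work are solid. World frame = base frame: x ahead of the robot, y to its left, z up, the work surface at z = 0. Lengths are in mm, angles in rad, forces in N, time in s.
With the tool pointing down it reaches from about 300 to 775 mm from the base axis. Payload 14.6 kg.
Tool frame: the origin (TCP) lies at the very end of the fingers, on their centre line; the grasp point (between the pads) lies 19 mm behind it; z points along the fingers, y is the line along which they close (so a half turn about z gives the same grasp; the last joint's range is limited). The gripper opens to 94 mm and grips with 3 to 60 N. Pads are 16 mm wide; open, the fingers measure 119 mm over their backs; the gripper's body (75 mm by 177 mm) begins 78 mm behind the grasp point.
Start: joints at [-1.374, 0.3, 1.521, -0, 1.321, -0.067], TCP at [143.406, -530.965, 181.746] pointing down, gripper open.
Joint ranges: [-3.03, 3.03], [-0.79, 2.21], [0.23, 2.52], [-1.04, 4.18], [0, 3.07], [-2.55, 2.55]. Speed limits (rad/s): [2.22, 2.22, 2.57, 3.14, 3.14, 3.14].

INTERFACE

Orientations are given as [roll, pitch, yaw] about the fixed x, y, z axes, in that order (R = Rz(yaw) Ry(pitch) Rx(roll)).
In Python, from rig import manip gives the robot as it stands. The module is installed in compiled form; this text tells all that it offers.
- The arm moves only by the shell command python3 -m pendant 'ROWS' [FORCE]. ROWS is JSON, a list of rows, each an object with "gripper": the opening, from 0 (shut) to 1 (fully open); "xyz": the shift along the tool's x, y, z in mm, a list of three; "yaw": the turn about the tool's z in rad. A call has 1 to 20 rows; each row is the pose to reach, as a shift and turn from the pose commanded when the call began, along the tool's axes at that moment; what a row does not reach only later rows make up. A row lasts 1/12 s, in which the tool goes at most 41.7 mm and 7.16 degrees, less where a joint would pass 70% of its speed; a pose out of reach is approached as far as the arm can. A call with a gripper value outside its range is refused whole. The fingers move at their own pace and stop on an object; FORCE is the grip in N (left out, the last holds). Time passes only in rows, so rows that repeat a pose let the fingers close. It gives the time, the measured TCP pose, the force, the opening and the grip force at its end, in the units of the state.
- manip.get_state(): the state, without advancing time (a new reading comes with each control period).
- manip.read_camera(name): name is "scene" or "top"; returns the picture (384x512x3 uint8, red, green, blue); there is no depth.
- manip.get_calibration(name): a dict with "intrinsics" (3x3 intrinsics, pixels), "view" (4x4, takes a point from world to camera coordinates). Camera axes: x right, y up, looking along -z (the intrinsics and any distortion apply to the point x, -y, -z); pixel columns grow to the right and rows downward; lengths in mm; the calibration is good to about 2 mm. A picture is of the moment at which its call begins. get_calibration takes no time and is no camera call.
- manip.sign_off(): hands the job in; it is judged then, once.
Trained networks look in the newest picture that a camera, given by its name, has taken for a name from the list of things; names that differ only in an ending like _2 or _b are one class to them, and where a whole thing is asked for, a point or a joint stands for the part that bears it (a point fixed in the world has none). Each returns a list of dicts, best first, with "score" (0 to 1); they miss things now and then, are a little off and sometimes report something else, mostly with a low value. They report only what shows in the picture. A call takes as long as a camera call.
- manip.look_for(camera, target): "point" ([x, y, z] in mm, in world coordinates, good to about 4 mm: the middle of the surface that is visible of it).
The state is a dict: "t": time; "joints": joint angles; "dq": joint speeds; "effort": joint torques, N m; "tool_pos": TCP position; "orientation": TCP orientation; "contact_force": force on the tool from outside, world axes, zero at the start; "wrist_torque": the same for the moment, N m; "width": finger opening in mm; "finger_force": force on a finger pad.
Only numpy, scipy, OpenCV 4.12 (cv2) and the standard library are available. Lean on these libraries where they do the work, as an engineer would, in place of code of your own. Each camera call takes 0.05 s, during which the arm holds its last target. There are 200 camera calls.

TASK

Lay the short square tube on the sprung saddle of the tack jig, between its pins and end tabs, and let go of it. Then take the hold-down plate by its bow handle, carry it over the tube and feel for the two dowels hidden beneath it until it drops onto them, and press it down fully home against the spring so the tube ends can be tacked. Finish while still holding the plate pressed down, and leave the pipe end, the bolt and the gas cup where they are.

Things in the scene. Friction and masses are not known exactly. Their poses are not given: they have to be found in the camera images.
- jig: Tack jig, fixed: dark steel base 114 x 134 x 14 mm; origin: centre of its underside, on the bench; z up, x = the way the tube lies, y = line of the dowels. Nest round the saddle: four tapered side pins at x = +-30 mm, 33.5 mm clear between them across y, tops 38 mm above the bench; an upright tab with bent-out lip at each end, 96 mm clear between them along x, tops 44 mm up.
- dowel_a (a point): Tip of the dowel at the jig's y = +49 mm, x = 0, 64 mm above the bench. Each dowel is 10 mm thick with a tapered nose (3.6 mm across at the tip) and stands on a 17 mm thick post whose shoulder is 48 mm above the bench.
- dowel_b (a point): Tip of the like dowel at the jig's y = -49 mm, x = 0, 64 mm above the bench.
- saddle (a joint): Travel of the sprung saddle in m: 0 = up, grows as it is pressed; 0.006 when the plate lies on the tube and is home on the posts' shoulders. Spring force 12 N at 0, 18 N at 0.006: it carries tube and plate without sinking, and lifts both again when nobody presses.
- saddle_top (a point): Centre of the saddle's flat aluminium top in the middle of the jig: 80 mm along the jig's x, 26 mm wide, 24 mm above the bench when up.
- tube: Square tube offcut, dark steel, 30 x 90 x 30 mm, about 0.22 kg, lying on the bench. Origin: centre of its underside; y = its long axis (90 mm), z up. In the nest its y lies along the jig's x (either way round), underside 24 mm and top 54 mm above the bench.
- cover: Hold-down plate, bare steel, 58 x 124 x 10 mm, about 0.36 kg, flat on the bench, handle up. Origin: centre of its underside; y = long axis, z up. Underneath two blind bores, 13 mm wide, 19 mm deep, at y = +-49 mm under round caps (22 mm across, tops 22 mm above the underside). Fits either way round. On the dowels its underside rests on the tube 54 mm, and home 48 mm, above the bench.
- handle (a point): Middle of the bar of the plate's black bow handle, 44 mm above the plate's underside. Bar 14 mm thick (plate's x), 68 mm long (plate's y), 16 mm tall; legs at y = +-28 mm, free space under the bar between them down to the plate's top.
- pipe_end: Bystander: grey pipe offcut standing on end, 42 mm across, 80 mm tall. Origin: centre of its underside.
- bolt: Bystander: bolt with nut lying on the bench, 27 x 65 x 24 mm. Origin: centre of its underside.
- gas_cup: Bystander: ceramic torch cup standing upright, 23 mm across, 47 mm tall. Origin: centre of its underside.

How it is judged (in metres and radians):
On the way, in this order (a step that is already met when the one before it is completed fails the run):
1. the tube lies in its nest on the saddle and has been let go (x of tube in the frame of jig between -0.006 and 0.006 m and y of tube in the frame of jig between -0.004 and 0.004 m and z of tube in the frame of jig between 0.014 and 0.027 m and angle between the y axis of tube and the x axis of jig, either way round below 0.08 rad and angle between tube's own z axis and vertical below 0.08 rad and contact force between the fingers and tube below 0.3 N), for 0.3 s.
2. the plate has dropped over both dowels (all of step 1 and x of cover in the frame of jig between -0.004 and 0.004 m and y of cover in the frame of jig between -0.004 and 0.004 m and angle between the y axis of cover and the y axis of jig, either way round below 0.08 rad and angle between cover's own z axis and vertical below 0.08 rad and z of cover in the frame of jig below 0.058 m), for 0.1 s.
At the end, for the whole second after the job is handed in: The robot still holds the plate pressed down: plate level on both dowels within 4 mm, its underside under 50 mm above the bench, saddle pushed down over 4.5 mm, fingers on the plate, and the tube untouched in its nest (6 mm along, 4 mm across, 0.08 rad) (all of step 1 and x of cover in the frame of jig between -0.004 and 0.004 m and y of cover in the frame of jig between -0.004 and 0.004 m and angle between the y axis of cover and the y axis of jig, either way round below 0.08 rad and angle between cover's own z axis and vertical below 0.08 rad and z of cover in the frame of jig below 0.05 m and value of joint saddle above 0.0045 m and contact force between the fingers and cover above 2 N); the arm keeps its last pose, push and grip.
It fails at once if a bystander (pipe end, bolt or gas cup) was shifted more than 25 mm (distance of any of pipe_end, bolt, gas_cup from where it was at the start of the episode above 0.025 m).
It also fails if it takes over 67 s, if anything falls off the work surface, if the arm or the gripper's body presses on something with over 40 N, if the wrist force passes 120 N, or if a joint passes its speed limit or range.

## Working session

There is one attempt and no reset: what is moved stays moved. The work goes in short steps, Python scripts to look and compute and a shell command to move; the robot and the scene stay as the last step left them, time stands still between calls to the robot, and variables do not carry over. Pictures are saved under pics/ and viewed, at most 10 in all, crops included, and the job is handed in when it is done.

```bash
mkdir -p pics
python3 - <<'E'
from rig import manip
import cv2,numpy as np
np.set_printoptions(suppress=True,precision=1)
for c in("scene","top"):
    im=manip.read_camera(c); cv2.imwrite(f"pics/{c}0.png",im[:,:,::-1])
    k=manip.get_calibration(c); print(c,k["intrinsics"],k["view"],[x for x in k])
    for n in["jig","tube","cover","handle","saddle_top","pipe_end","bolt","gas_cup","dowel_a"]:
        try: print(n,[(np.round(d["point"]),round(d["score"],2)) for d in manip.look_for(c,n)][:3])
        except Exception as e: print(n,e)
print(manip.get_state())
E
```

```text
scene [[441.7   0.  256.7]
 [  0.  441.7 188.9]
 [  0.    0.    1. ]] [[  -0.9   -0.5   -0.   384.2]
 [   0.3   -0.6    0.7 -369.8]
 [  -0.3    0.6    0.7 -622.7]
 [   0.     0.     0.     1. ]] ['intrinsics', 'view']
jig [(array([597., -73.,  17.]), 0.76)]
tube [(array([ 477., -289.,   30.]), 0.93)]
cover [(array([ 516., -422.,   11.]), 0.56)]
handle [(array([ 516., -421.,   12.]), 0.9)]
saddle_top [(array([597., -83.,  25.]), 0.74), (array([598., -74.,  14.]), 0.66), (array([ 424., -116.,   36.]), 0.66)]
pipe_end [(array([ 660., -367.,   53.]), 0.91)]
bolt [(array([ 673., -241.,   16.]), 0.78)]
gas_cup [(array([ 428., -114.,   36.]), 0.65)]
dowel_a [(array([602., -77.,  21.]), 0.76)]
top [[388.1   0.  257.6]
 [  0.  388.1 191. ]
 [  0.    0.    1. ]] [[   0.    -1.    -0.  -240.5]
 [   1.     0.     0.1 -529.9]
 [  -0.1   -0.     1.  -848.4]
 [   0.     0.     0.     1. ]] ['intrinsics', 'view']
jig [(array([604., -88.,  14.]), 0.79)]
tube [(array([ 482., -298.,   32.]), 0.75)]
cover [(array([ 523., -433.,    7.]), 0.81)]
handle [(array([ 524., -434.,   14.]), 0.66)]
saddle_top [(array([604., -86.,  22.]), 0.9)]
pipe_end [(array([ 664., -381.,   50.]), 0.97)]
bolt [(array([ 671., -248.,   19.]), 0.5)]
gas_cup [(array([ 424., -115.,   38.]), 0.44)]
dowel_a [(array([604., -88.,  14.]), 0.97)]
{'t': 1.0, 'joints': array([-1.4,  0.3,  1.5,  0. ,  1.3, -0.1]), 'dq': array([-0., -0.,  0.,  0., -0.,  0.]), 'effort': array([ -0. , -53.2, -35.3,   0.1,   0. ,  -0. ]), 'tool_pos': array([ 143.4, -531. ,  181.7]), 'orientation': array([-3.1, -0. ,  0.3]), 'contact_force': array([-0.5,  0.8, -0.1]), 'wrist_torque': array([ 0.,  0., -0.]), 'finger_force': 0.0, 'width': 93.7299066230794}
```

View pics/scene0.png

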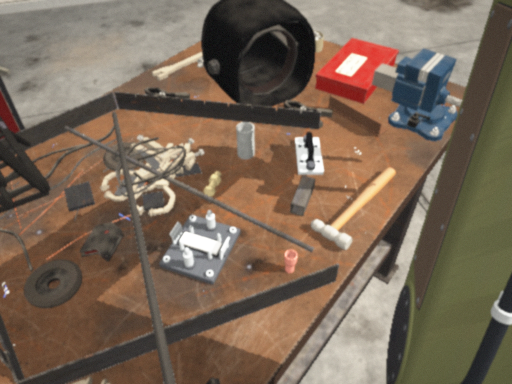

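View pics/top0.png

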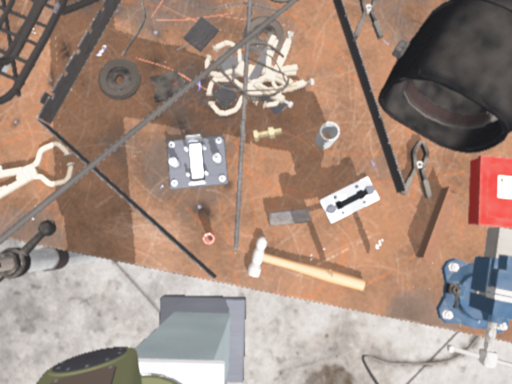

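The scene view shows the jig at about (200,243), tube (302,195), plate (309,155), pipe (246,140), bolt (212,184) and cup (290,260). In the top view the jig is at (197,162), tube (290,217), plate (350,199), bolt (267,133), pipe (329,134) and cup (208,238). Thin dark bars also cross both views. I'll measure edges on crops and check those bars.

```bash
cat > h.py <<'E'
import numpy as np,cv2
from rig import manip
np.set_printoptions(suppress=True,precision=1)
def ray(c,u,v):
    k=manip.get_calibration(c);K=np.array(k["intrinsics"]);V=np.array(k["view"])
    d=np.array([(u-K[0,2])/K[0,0],-(v-K[1,2])/K[1,1],-1.]);R=V[:3,:3]
    return -R.T@V[:3,3],R.T@d
def px(c,u,v,z):
    o,d=ray(c,u,v);return o+d*(z-o[2])/d[2]
def proj(c,p):
    k=manip.get_calibration(c);K=np.array(k["intrinsics"]);V=np.array(k["view"])
    q=V[:3,:3]@np.array(p,float)+V[:3,3];return np.array([K[0,2]+K[0,0]*q[0]/-q[2],K[1,2]+K[1,1]*q[1]/q[2]])
def crop(im,x,y,w,h,s):
    return cv2.resize(im[y:y+h,x:x+w],None,fx=s,fy=s,interpolation=cv2.INTER_CUBIC)
E
python3 - <<'E'
from h import *
t=cv2.imread("pics/top0.png");s=cv2.imread("pics/scene0.png")
a=np.hstack([crop(t,155,115,85,75,4.6),crop(t,260,160,130,75*130//85,4.6*85/130)[:345]])
b=np.hstack([crop(s,150,200,100,88,3.9),crop(s,280,125,60,53*1,6.5)[:343]])
a=cv2.resize(a,(782,345));b=cv2.resize(b,(782,343));print(a.shape)
cv2.imwrite("pics/c1.png",a);cv2.imwrite("pics/c2.png",b)
# rods: scene line -> plane ; intersect with top rays
def plane(p,q):
    o,d1=ray("scene",*p);_,d2=ray("scene",*q);return o,np.cross(d1,d2)
for nm,p,q in(("A",(65,128),(310,248)),("B",(115,95),(170,384))):
    o,n=plane(p,q)
    for ln,pts in(("L1",[(0,240),(150,120),(300,0)]),("L2",[(45,125),(130,200),(215,275)]),("L3",[(250,0),(243,124),(237,248)])):
        for u in pts:
            oo,d=ray("top",*u);print(nm,ln,oo+d*(n@(o-oo))/(n@d))
print(ray("top",0,0)[0],ray("scene",0,0)[0])
E
```

```text
Traceback (most recent call last):
ValueError: all the input array dimensions except for the concatenation axis must match exactly, but along dimension 0, the array at index 0 has size 345 and the array at index 1 has size 343
```

Run:
```python
from h import *
t=cv2.imread("pics/top0.png");s=cv2.imread("pics/scene0.png")
f=lambda i,x,y,w:cv2.resize(i[y:y+w*3//4,x:x+w],(400,300),interpolation=cv2.INTER_CUBIC)
cv2.imwrite("pics/c1.png",np.vstack([np.hstack([f(t,152,125,100),f(t,262,160,128)]),np.hstack([f(s,152,203,100),f(s,240,125,120)])]))
def plane(p,q):
    o,d1=ray("scene",*p);_,d2=ray("scene",*q);return o,np.cross(d1,d2)
for nm,p,q in(("A",(65,128),(310,248)),("B",(115,95),(170,384))):
    o,n=plane(p,q)
    for ln,pts in(("L1",[(0,240),(150,120),(300,0)]),("L2",[(45,125),(130,200),(215,275)]),("L3",[(250,0),(243,124),(237,248)])):
        for u in pts:
            oo,d=ray("top",*u);print(nm,ln,oo+d*(n@(o-oo))/(n@d))
print(ray("top",0,0)[0],ray("scene",0,0)[0])
```

```text
A L1 [424.6  97.7 399. ]
A L1 [634.1 -37.8 236. ]
A L1 [1087.4 -331.2 -116.9]
A L2 [583.4  66.2 375. ]
A L2 [491.5 -15.5 249.2]
A L2 [ 350.  -141.4   55.3]
A L3 [ 977.  -199.6   53.1]
A L3 [ 689.3 -190.5   29.5]
A L3 [ 406.2 -183.6    3.3]
B L1 [418.3 220.7 214.7]
B L1 [663.2  -7.8 135.6]
B L1 [ 995.  -317.6   28.4]
B L2 [576.3  51.2 401. ]
B L2 [ 530.3  156.7 -258.7]
B L2 [ 912.3 -719.9 5220. ]
B L3 [ 860.7 -207.5  236.9]
B L3 [ 893.3 -153.2 -686.7]
B L3 [ 643.9 -532.1 5980.5]
[ 441.8 -235.8  898.7] [256.  331.6 704.7]
```

View pics/c1.png

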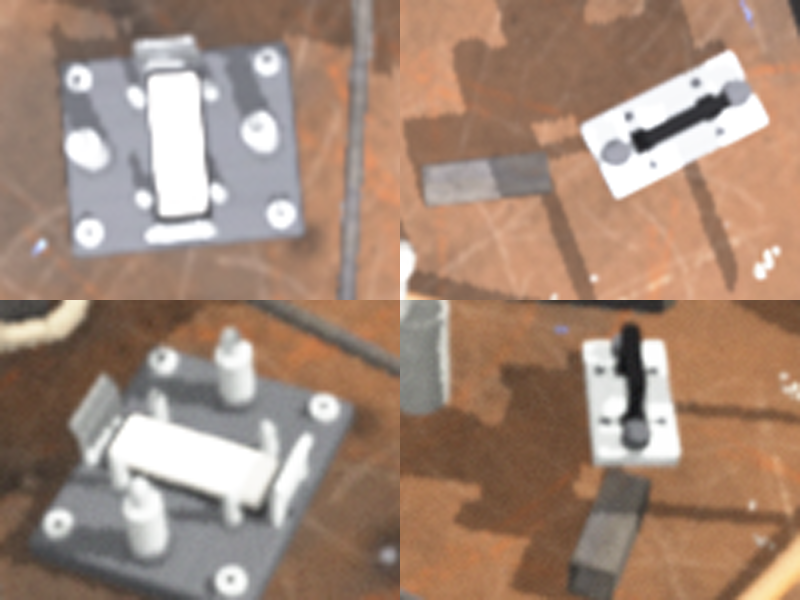

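The crop shows the jig plate corners, dowel tips, saddle, tube and plate outlines clearly in both views. Next I'll fit poses from those pixels.

```bash
cat >> h.py <<'E'
from scipy.optimize import least_squares
def fit(obs,x0):
    # obs: list (cam,u,v,[lx,ly,lz]); pose x,y,yaw
    def r(p):
        c,s=np.cos(p[2]),np.sin(p[2]);o=[]
        for cam,u,v,l in obs:
            o+=list(proj(cam,[p[0]+c*l[0]-s*l[1],p[1]+s*l[0]+c*l[1],l[2]])-[u,v])
        return np.array(o)
    f=least_squares(r,x0,loss="soft_l1",x_scale=[10,10,.1]);return f.x,r(f.x).reshape(-1,2)
E
python3 - <<'E'
from h import *
TJ=lambda X,Y:("top",152+X/4-.4,125+Y/4-.4)
TP=lambda X,Y:("top",262+(X-400)*.32-.3,160+Y*.32-.3)
SJ=lambda X,Y:("scene",152+X/4-.4,203+(Y-300)/4-.4)
SP=lambda X,Y:("scene",240+(X-400)*.3-.3,125+(Y-300)*.3-.3)
def run(n,obs,x0):
    for w in("top","scene",None):
        o=[a+(l,) for a,l in obs if w is None or a[0]==w]
        x,r=fit(o,x0);print(n,w,x[:2],"yaw %.3f"%x[2],"" if w is None else np.round(r,1).tolist())
j=[(TJ(62,58),(57,67,14)),(TJ(287,43),(57,-67,14)),(TJ(303,236),(-57,-67,14)),(TJ(73,255),(-57,67,14)),
(TJ(80,143),(0,49,64)),(TJ(258,122),(0,-49,64)),
(SJ(232,332),(0,-49,64)),(SJ(139,482),(0,49,64)),(SJ(353,405),(-57,-67,14)),(SJ(35,540),(57,67,14)),(SJ(150,347),(57,-67,14)),
(SJ(130,418),(40,-13,24)),(SJ(275,460),(-40,-13,24)),(SJ(258,500),(-40,13,24)),(SJ(108,455),(40,13,24)),
(TJ(150,75),(40,13,24)),(TJ(200,70),(40,-13,24)),(TJ(210,212),(-40,-13,24)),(TJ(158,218),(-40,13,24))]
run("jig",j,[604,-88,0])
t=[(TP(422,167),(15,45,30)),(TP(548,155),(15,-45,30)),(TP(552,192),(-15,-45,30)),(TP(427,206),(-15,45,30)),
(SP(607,478),(15,-45,30)),(SP(650,488),(-15,-45,30)),(SP(612,570),(-15,45,30)),(SP(570,560),(15,45,30))]
run("tube",t,[482,-295,0])
c=[(TP(582,127),(29,62,10)),(TP(733,52),(29,-62,10)),(TP(768,122),(-29,-62,10)),(TP(617,198),(-29,62,10)),
(SP(583,342),(29,-62,10)),(SP(665,342),(-29,-62,10)),(SP(680,462),(-29,62,10)),(SP(592,466),(29,62,10))]
run("cover",c,[520,-430,-.4])
# rod B refine
for cam in("scene","top"):
    g=cv2.imread(f"pics/{cam}0.png",0);L=cv2.createLineSegmentDetector().detect(g)[0][:,0]
    L=[l for l in L if np.hypot(l[2]-l[0],l[3]-l[1])>45];print(cam,np.round(L).astype(int).tolist())
print(manip.get_state()["orientation"][2])
E
```

```text
jig top [602.6 -86.1] yaw 0.107 [[-0.2, 0.7], [0.9, -0.3], [0.5, -0.2], [-0.1, -0.1], [-0.5, -1.2], [-0.3, 0.3], [0.6, 0.7], [-0.6, 1.0], [-0.8, -0.2], [0.8, -0.7]]
jig scene [601.8 -84. ] yaw 0.130 [[-0.8, -0.1], [-0.2, 0.5], [0.4, -0.9], [-2.5, 1.0], [0.4, -0.8], [0.4, -0.5], [1.3, 0.0], [0.1, 0.3], [-0.2, 0.0]]
jig None [602.3 -85.1] yaw 0.118 
tube top [ 478.  -300.7] yaw 0.127 [[0.1, -0.5], [-0.2, -0.8], [0.1, 0.8], [-0.0, 0.5]]
tube scene [ 478.4 -297.2] yaw 0.125 [[0.1, -2.4], [0.4, -2.2], [0.3, 1.7], [-1.0, 1.0]]
tube None [ 478.7 -300.1] yaw 0.131 
cover top [ 522.8 -439.4] yaw 0.481 [[-0.1, -0.2], [-0.5, 0.2], [0.2, 0.2], [0.4, -0.2]]
cover scene [ 520.6 -433.1] yaw 0.471 [[0.6, 1.3], [-0.7, 1.4], [-0.5, -0.5], [0.6, -1.8]]
cover None [ 522.6 -438.5] yaw 0.477 
scene [[384, 382, 393, 309], [317, 129, 120, 108], [372, 277, 299, 383], [414, 252, 433, 192], [388, 166, 331, 225], [0, 76, 24, 128], [200, 52, 153, 71], [238, 105, 204, 70], [463, 97, 478, 49], [70, 110, 120, 86], [343, 290, 291, 362], [477, 50, 493, 0], [371, 245, 402, 205], [312, 358, 368, 278], [159, 78, 200, 57
[... 469 characters left out ...]
 216, 154, 317], [497, 83, 473, 153]]
top [[374, 190, 331, 212], [367, 175, 318, 200], [77, 354, 126, 345], [377, 98, 398, 57], [331, 223, 379, 199], [186, 295, 243, 296], [341, 0, 389, 143], [45, 44, 20, 89], [389, 143, 406, 195], [96, 167, 216, 274], [367, 103, 332, 0], [207, 273, 109, 184], [400, 57, 433, 9], [396, 191, 380, 142], [322, 269, 265, 254], [480, 157, 478, 222], [468, 222, 470, 162], [309, 213, 326, 259], [448, 188, 422, 258], [46, 123, 89, 160], [263, 261, 363, 291], [102, 31, 49, 124], [223, 361, 139, 359], [118, 358, 68, 373], [125, 146, 129, 196], [119, 263, 158, 306], [56, 378, 108, 366], [417, 253, 440, 189], [230, 314, 214, 357], [227, 313, 174, 311]]
0.2638219674860478
```

```bash
cat >> h.py <<'E'
def to(x,y,z,psi,prnt=True):
    s=manip.get_state();p=s["tool_pos"];a=s["orientation"][2]
    d=np.array([x,y,z])-p;c,n=np.cos(a),np.sin(a)
    dy=-((psi-a+np.pi)%(2*np.pi)-np.pi)
    print("shift",np.round([d[0]*c+d[1]*n,d[0]*n-d[1]*c,-d[2]],1),"yaw %.3f"%dy,"| at",p,"ori",np.round(s["orientation"],3),"t %.1f"%s["t"],"F",s["contact_force"],"w %.1f ff %.1f"%(s["width"],s["finger_force"]))
E
python3 -c "
from h import *
to(479.5,-307.5,110,1.70)"
```

```text
shift [ 382.7 -128.1   71.7] yaw -1.436 | at [ 143.4 -531.   181.7] ori [-3.1 -0.   0.3] t 1.0 F [-0.5  0.8 -0.1] w 93.7 ff 0.0
```

```bash
python3 -m pendant '[{"gripper":1,"xyz":[383,-128,0],"yaw":-1.436},{"gripper":1,"xyz":[383,-128,0],"yaw":-1.436},{"gripper":1,"xyz":[383,-128,0],"yaw":-1.436},{"gripper":1,"xyz":[383,-128,0],"yaw":-1.436},{"gripper":1,"xyz":[383,-128,0],"yaw":-1.436},{"gripper":1,"xyz":[383,-128,0],"yaw":-1.436},{"gripper":1,"xyz":[383,-128,0],"yaw":-1.436},{"gripper":1,"xyz":[383,-128,0],"yaw":-1.436},{"gripper":1,"xyz":[383,-128,0],"yaw":-1.436},{"gripper":1,"xyz":[383,-128,0],"yaw":-1.436},{"gripper":1,"xyz":[383,-128,0],"yaw":-1.436},{"gripper":1,"xyz":[383,-128,0],"yaw":-1.436},{"gripper":1,"xyz":[383,-128,70],"yaw":-1.436},{"gripper":1,"xyz":[383,-128,70],"yaw":-1.436},{"gripper":1,"xyz":[383,-128,70],"yaw":-1.436}]' 25; python3 -c "
from h import *
to(479.5,-307.5,4,1.70)"
```

```text
t: 2.25
tool_pos: [477.6, -305.8, 106.4]
orientation: [-3.136, -0.006, 1.7]
contact_force: [-0.2, 0.3, -0.8]
width: 93.8
finger_force: 0.0
shift [ -1.9   1.6 102.4] yaw -0.000 | at [ 477.6 -305.8  106.4] ori [-3.1 -0.   1.7] t 2.2 F [-0.2  0.3 -0.8] w 93.8 ff 0.0
```

```bash
python3 -m pendant '[{"gripper":1,"xyz":[-2,2,40],"yaw":0},{"gripper":1,"xyz":[-2,2,80],"yaw":0},{"gripper":1,"xyz":[-2,2,96],"yaw":0},{"gripper":1,"xyz":[-2,2,96],"yaw":0},{"gripper":1,"xyz":[-2,2,96],"yaw":0},{"gripper":1,"xyz":[-2,2,96],"yaw":0}]'
python3 - <<'E'
from h import *
to(479.5,-307.5,4,1.70)
E
```

```text
t: 2.75
tool_pos: [483.2, -310.2, 18.3]
orientation: [3.139, 0.002, 1.7]
contact_force: [0.3, -0.3, 0.9]
width: 94.5
finger_force: 0.0
shift [ 3.1 -3.3 14.3] yaw -0.000 | at [ 483.2 -310.2   18.3] ori [3.1 0.  1.7] t 2.8 F [ 0.3 -0.3  0.9] w 94.5 ff 0.0
```

```bash
for i in 1 2 3 4 5; do python3 -m pendant '[{"gripper":1,"xyz":[0,0,0],"yaw":0}]' | sed -n 2,3p; done
```

```text
tool_pos: [483.1, -310.1, 18.2]
orientation: [3.139, 0.002, 1.7]
tool_pos: [482.8, -309.8, 17.6]
orientation: [3.14, 0.002, 1.7]
tool_pos: [482.5, -309.6, 16.9]
orientation: [3.14, 0.001, 1.7]
tool_pos: [482.3, -309.4, 16.5]
orientation: [3.141, 0.001, 1.7]
tool_pos: [482.1, -309.3, 16.1]
orientation: [3.141, 0.0, 1.7]
```

```bash
python3 -m pendant '[{"gripper":1,"xyz":[1,-2,5],"yaw":0},{"gripper":1,"xyz":[1,-2,11],"yaw":0},{"gripper":1,"xyz":[1,-2,11],"yaw":0},{"gripper":1,"xyz":[1,-2,11],"yaw":0},{"gripper":1,"xyz":[1,-2,11],"yaw":0},{"gripper":1,"xyz":[1,-2,11],"yaw":0},{"gripper":0.6,"xyz":[1,-2,11],"yaw":0},{"gripper":0.5,"xyz":[1,-2,11],"yaw":0},{"gripper":0.4,"xyz":[1,-2,11],"yaw":0},{"gripper":0.3,"xyz":[1,-2,11],"yaw":0},{"gripper":0.1,"xyz":[1,-2,11],"yaw":0},{"gripper":0.1,"xyz":[1,-2,11],"yaw":0},{"gripper":0.1,"xyz":[1,-2,11],"yaw":0},{"gripper":0.1,"xyz":[1,-2,11],"yaw":0},{"gripper":0.1,"xyz":[1,-2,11],"yaw":0},{"gripper":0.1,"xyz":[1,-2,11],"yaw":0}]' 25
python3 - <<'E'
from h import *
t=manip.read_camera("top")[:,:,::-1];s=manip.read_camera("scene")[:,:,::-1]
f=lambda i,x,y,w:cv2.resize(i[y:y+w*3//4,x:x+w],(400,300),interpolation=cv2.INTER_CUBIC)
cv2.imwrite("pics/g1.png",np.hstack([f(t,220,140,150),f(s,230,100,150)]))
E
```

```text
t: 4.5
tool_pos: [480.0, -308.5, 4.8]
orientation: [3.142, -0.0, 1.7]
contact_force: [3.3, -0.5, 1.9]
width: 31.0
finger_force: 1.4
```

View pics/g1.png

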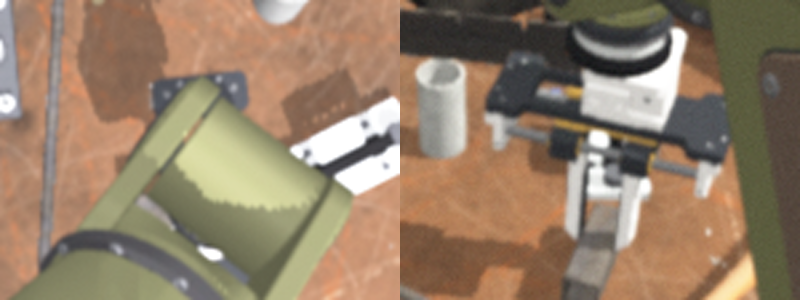

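The fingers straddle the tube towards its far (-y) end, as planned. I'll let the grip build, then lift.

```bash
python3 -m pendant '[{"gripper":0.1,"xyz":[0,0,0],"yaw":0},{"gripper":0.1,"xyz":[0,0,0],"yaw":0},{"gripper":0.1,"xyz":[0,0,0],"yaw":0},{"gripper":0.1,"xyz":[0,0,-10],"yaw":0},{"gripper":0.1,"xyz":[0,0,-30],"yaw":0},{"gripper":0.1,"xyz":[0,0,-60],"yaw":0},{"gripper":0.1,"xyz":[0,0,-90],"yaw":0},{"gripper":0.1,"xyz":[0,0,-125],"yaw":0},{"gripper":0.1,"xyz":[0,0,-125],"yaw":0},{"gripper":0.1,"xyz":[0,0,-125],"yaw":0},{"gripper":0.1,"xyz":[0,0,-125],"yaw":0},{"gripper":0.1,"xyz":[0,0,-125],"yaw":0},{"gripper":0.1,"xyz":[0,0,-125],"yaw":0}]' 25
python3 - <<'E'
from h import *
to(594.4,-86.4,130,.115)
manip.read_camera("top");manip.read_camera("scene")
for c in("top","scene"):print([(d["point"],d["score"]) for d in manip.look_for(c,"tube")[:2]])
E
```

```text
t: 5.68
tool_pos: [479.3, -308.1, 128.3]
orientation: [-3.14, -0.002, 1.7]
contact_force: [0.6, 0.1, -3.1]
width: 28.8
finger_force: 25.0
shift [205.1 142.6  -1.7] yaw 1.585 | at [ 479.3 -308.1  128.3] ori [-3.1 -0.   1.7] t 5.7 F [ 0.6  0.1 -3.1] w 28.8 ff 25.0
[([469.9, -269.3, 153.4], 0.66)]
[([478.1, -281.6, 155.0], 0.84)]
```

```bash
python3 -m pendant '[{"gripper":0.1,"xyz":[20,15,0],"yaw":0.12},{"gripper":0.1,"xyz":[40,28,0],"yaw":0.24},{"gripper":0.1,"xyz":[60,42,0],"yaw":0.36},{"gripper":0.1,"xyz":[80,56,0],"yaw":0.48},{"gripper":0.1,"xyz":[100,70,0],"yaw":0.6},{"gripper":0.1,"xyz":[120,84,0],"yaw":0.72},{"gripper":0.1,"xyz":[140,98,0],"yaw":0.84},{"gripper":0.1,"xyz":[160,112,0],"yaw":0.96},{"gripper":0.1,"xyz":[180,126,0],"yaw":1.08},{"gripper":0.1,"xyz":[195,136,0],"yaw":1.2},{"gripper":0.1,"xyz":[205,143,0],"yaw":1.32},{"gripper":0.1,"xyz":[205,143,0],"yaw":1.44},{"gripper":0.1,"xyz":[205,143,0],"yaw":1.56},{"gripper":0.1,"xyz":[205,143,0],"yaw":1.585},{"gripper":0.1,"xyz":[205,143,0],"yaw":1.585},{"gripper":0.1,"xyz":[205,143,0],"yaw":1.585},{"gripper":0.1,"xyz":[205,143,0],"yaw":1.585},{"gripper":0.1,"xyz":[205,143,0],"yaw":1.585},{"gripper":0.1,"xyz":[205,143,0],"yaw":1.585},{"gripper":0.1,"xyz":[205,143,0],"yaw":1.585}]' 25
python3 - <<'E'
from h import *
to(594.4,-86.4,80,.115)
t=manip.read_camera("top")[:,:,::-1];s=manip.read_camera("scene")[:,:,::-1]
f=lambda i,x,y,w:cv2.resize(i[y:y+w*3//4,x:x+w],(400,300),interpolation=cv2.INTER_CUBIC)
cv2.imwrite("pics/top1.png",t);cv2.imwrite("pics/scene1.png",s)
cv2.imwrite("pics/g2.png",np.hstack([f(t,140,90,130),f(s,140,140,130)]))
E
```

```text
t: 7.55
tool_pos: [595.3, -86.9, 129.8]
orientation: [-3.142, -0.0, 0.116]
contact_force: [-0.2, -0.6, -3.5]
width: 28.5
finger_force: 25.0
shift [-0.9 -0.6 49.8] yaw 0.001 | at [595.3 -86.9 129.8] ori [-3.1 -0.   0.1] t 7.5 F [-0.2 -0.6 -3.5] w 28.5 ff 25.0
```

View pics/g2.png

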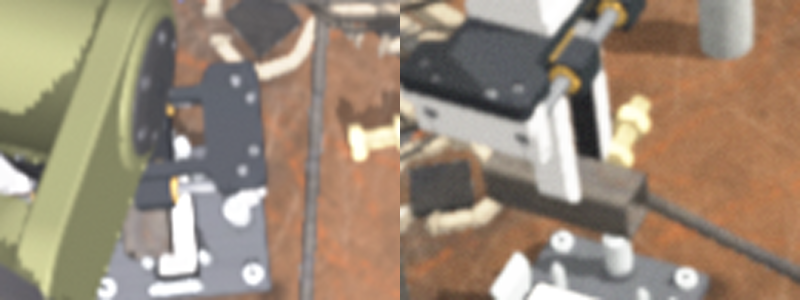

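Run:
```python
from h import *
# tube in hand: top z 155, bottom 125; end at -x ; fit along-x offset & y from scene corners
S=lambda X,Y:(140+(X-400)*.325-.3,140+Y*.325-.3)
T=lambda X,Y:(140+X*.325-.3,90+Y*.325-.3)
c,s=np.cos(.115),np.sin(.115)
def loc(p):
    d=p-np.array([594.8,-86.6,0]);return np.array([c*d[0]+s*d[1],-s*d[0]+c*d[1]])
for n,X,Y,z in(("top+y",628,198,155),("top-y",650,167,155),("bot+y",632,236,125),("bot-y",650,200,125)):print(n,loc(px("scene",*S(X,Y),z)))
for X,Y in((125,258),(168,258)):print("topcam",loc(px("top",*T(X,Y),155)))
for z in(129,):print("finger tip",loc(px("scene",*S(545,190),z)),loc(px("scene",*S(578,198),z)))
im=cv2.imread("pics/scene1.png");L=cv2.createLineSegmentDetector().detect(cv2.cvtColor(im,6))[0][:,0]
print([np.round(l,1).tolist() for l in L if 160<l[0]<225 and 180<l[1]<222 and np.hypot(l[2]-l[0],l[3]-l[1])>7])
```

```text
top+y [-35.7   7.8]
top-y [-37.2 -18.2]
bot+y [-36.4   9.1]
bot-y [-34.5 -19.7]
topcam [-41.1  13.1]
topcam [-43.6 -13.9]
finger tip [24. -2.] [ 3.3 -3.1]
[[198.1999969482422, 201.89999389648438, 193.89999389648438, 169.10000610351562], [214.3000030517578, 217.1999969482422, 204.10000610351562, 214.0], [163.0, 207.0, 150.5, 208.60000610351562], [184.89999389648438, 201.5, 195.0, 204.89999389648438], [174.60000610351562, 206.3000030517578, 166.5, 202.60000610351562], [176.89999389648438, 220.1999969482422, 169.10000610351562, 232.5], [202.60000610351562, 216.1999969482422, 175.60000610351562, 205.6999969482422], [207.6999969482422, 183.10000610351562, 206.6999969482422, 163.10000610351562], [183.3000030517578, 211.6999969482422, 189.3000030517578, 219.6999969482422], [221.39999389648438, 181.0, 219.6999969482422, 173.0], [181.60000610351562, 180.89999389648438, 184.1999969482422, 193.1999969482422], [215.1999969482422, 190.6999969482422, 214.60000610351562, 182.0], [161.10000610351562, 185.39999389648438, 165.3000030517578, 193.89999389648438], [207.0, 217.89999389648438, 208.5, 229.3000030517578], [165.6999969482422, 192.5, 182.0, 199.0], [188.1999969482422, 185.8000030517578, 186.3000030517578, 174.5], [213.8000030517578, 204.6999969482422, 218.6999969482422, 196.0], [200.1999969482422, 203.1999969482422, 211.89999389648438, 206.6999969482422], [171.5, 188.10000610351562, 179.6999969482422, 191.0], [222.0, 204.1999969482422, 310.79998779296875, 247.8000030517578], [162.10000610351562, 194.1999969482422, 162.89999389648438, 203.10000610351562]]
```

```bash
python3 -m pendant '[{"gripper":0.1,"xyz":[1,-1,20],"yaw":0},{"gripper":0.1,"xyz":[1,-1,40],"yaw":0},{"gripper":0.1,"xyz":[1,-1,60],"yaw":0},{"gripper":0.1,"xyz":[1,-1,74],"yaw":0},{"gripper":0.1,"xyz":[1,-1,74],"yaw":0},{"gripper":0.1,"xyz":[1,-1,74],"yaw":0},{"gripper":0.1,"xyz":[1,-1,74],"yaw":0},{"gripper":0.1,"xyz":[1,-1,74],"yaw":0},{"gripper":0.1,"xyz":[1,-1,74],"yaw":0},{"gripper":0.1,"xyz":[1,-1,74],"yaw":0},{"gripper":0.1,"xyz":[1,-1,74],"yaw":0}]' 25
python3 - <<'E'
from h import *
to(596.3,-86,50,.115)
t=manip.read_camera("top")[:,:,::-1];s=manip.read_camera("scene")[:,:,::-1]
f=lambda i,x,y,w:cv2.resize(i[y:y+w*3//4,x:x+w],(400,300),interpolation=cv2.INTER_CUBIC)
cv2.imwrite("pics/top2.png",t);cv2.imwrite("pics/scene2.png",s)
cv2.imwrite("pics/g3.png",np.hstack([f(t,150,125,100),f(s,152,203,100)]))
E
```

```text
t: 8.57
tool_pos: [596.4, -85.7, 56.2]
orientation: [3.141, -0.001, 0.115]
contact_force: [-0.4, -0.6, -2.9]
width: 28.9
finger_force: 25.0
shift [-0.1  0.2  6.2] yaw -0.000 | at [596.4 -85.7  56.2] ori [ 3.1 -0.   0.1] t 8.6 F [-0.4 -0.6 -2.9] w 28.9 ff 25.0
```

View pics/g3.png

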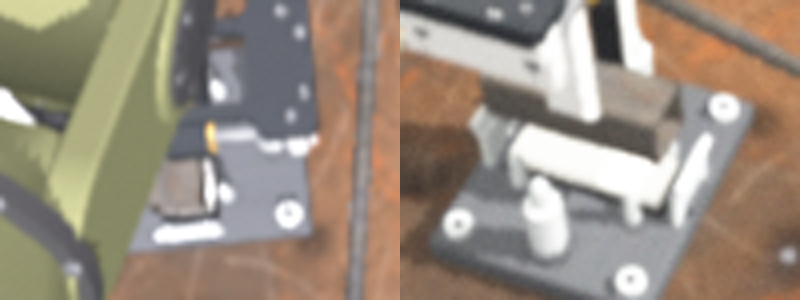

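Run:
```python
from h import *
S=lambda X,Y:(152+(X-400)*.25-.4,203+Y*.25-.4)
T=lambda X,Y:(150+X*.25-.4,125+Y*.25-.4)
c,s=np.cos(.115),np.sin(.115)
def loc(p,o):
    d=p-np.array([*o,0]);return np.array([c*d[0]+s*d[1],-s*d[0]+c*d[1]])
J={"scene":(601.8,-84.0),"top":(602.6,-86.1)}
for n,X,Y,z in(("top+y",657,122,81.5),("top-y",681,86,81.5),("bot+y",660,158,51.5)):
    p=px("scene",*S(X,Y),z);print(n,loc(p,J["scene"]),"tcp",loc(p,(596.4,-85.7)))
for X,Y,z in((152,213,81.5),(208,213,81.5)):
    p=px("top",*T(X,Y),z);print("top",loc(p,J["top"]),"tcp",loc(p,(596.4,-85.7)))
```

```text
top+y [-42.8   9.8] tcp [-37.2  10.9]
top-y [-44.2 -13.4] tcp [-38.7 -12.3]
bot+y [-40.9   7.5] tcp [-35.4   8.5]
top [-47.   12.9] tcp [-40.8  11.8]
top [-49.7 -16.8] tcp [-43.6 -17.9]
```

```bash
python3 -m pendant '[{"gripper":0.1,"xyz":[0,-1,7],"yaw":0},{"gripper":0.1,"xyz":[0,-1,14],"yaw":0},{"gripper":0.1,"xyz":[0,-1,14],"yaw":0},{"gripper":0.1,"xyz":[0,-1,17],"yaw":0},{"gripper":0.1,"xyz":[0,-1,19],"yaw":0},{"gripper":0.1,"xyz":[0,-1,19],"yaw":0},{"gripper":0.1,"xyz":[0,-1,19],"yaw":0},{"gripper":0.1,"xyz":[0,-1,19],"yaw":0},{"gripper":0.1,"xyz":[0,-1,19],"yaw":0}]' 25; python3 -c "
from h import *
to(596.3,-86,29,.115)"
```

```text
t: 9.42
tool_pos: [596.2, -84.7, 37.0]
orientation: [3.141, -0.0, 0.115]
contact_force: [-0.9, 0.0, -2.9]
width: 28.8
finger_force: 25.0
shift [-0.1  1.3  8. ] yaw -0.000 | at [596.2 -84.7  37. ] ori [ 3.1 -0.   0.1] t 9.4 F [-0.9  0.  -2.9] w 28.8 ff 25.0
```

No contact forces yet, and the underside is already below the pin tops (about 32 mm). I'll keep going down.

```bash
python3 -m pendant '[{"gripper":0.1,"xyz":[0,0,2],"yaw":0},{"gripper":0.1,"xyz":[0,0,4],"yaw":0},{"gripper":0.1,"xyz":[0,0,6],"yaw":0},{"gripper":0.1,"xyz":[0,0,8],"yaw":0},{"gripper":0.1,"xyz":[0,0,8],"yaw":0},{"gripper":0.1,"xyz":[0,0,8],"yaw":0},{"gripper":0.1,"xyz":[0,0,8],"yaw":0},{"gripper":0.1,"xyz":[0,0,8],"yaw":0},{"gripper":0.1,"xyz":[0,0,8],"yaw":0}]' 25; python3 -c "
from h import *
to(596.3,-86,29,.115)"
```

```text
t: 10.17
tool_pos: [596.2, -84.8, 28.8]
orientation: [3.142, -0.0, 0.115]
contact_force: [-0.5, -0.5, -0.9]
width: 28.9
finger_force: 25.0
shift [-0.   1.2 -0.2] yaw -0.000 | at [596.2 -84.8  28.8] ori [ 3.1 -0.   0.1] t 10.2 F [-0.5 -0.5 -0.9] w 28.9 ff 25.0
```

```bash
python3 -m pendant '[{"gripper":0.1,"xyz":[0,0,1],"yaw":0},{"gripper":0.45,"xyz":[0,0,1],"yaw":0},{"gripper":0.45,"xyz":[0,0,1],"yaw":0},{"gripper":0.45,"xyz":[0,0,1],"yaw":0},{"gripper":0.45,"xyz":[0,0,1],"yaw":0},{"gripper":0.45,"xyz":[0,0,1],"yaw":0},{"gripper":0.45,"xyz":[0,0,-10],"yaw":0},{"gripper":0.45,"xyz":[0,0,-25],"yaw":0},{"gripper":0.45,"xyz":[0,0,-50],"yaw":0},{"gripper":0.45,"xyz":[0,0,-90],"yaw":0},{"gripper":0.45,"xyz":[0,0,-120],"yaw":0},{"gripper":0.45,"xyz":[0,0,-120],"yaw":0},{"gripper":0.45,"xyz":[0,0,-120],"yaw":0},{"gripper":0.45,"xyz":[0,0,-120],"yaw":0}]' 25; python3 -c "
from h import *
to(522.3,-437.5,150,2.048)"
```

```text
t: 11.33
tool_pos: [595.7, -84.7, 148.3]
orientation: [-3.141, 0.001, 0.115]
contact_force: [0.2, 0.1, 0.4]
width: 42.4
finger_force: 0.0
shift [-113.4  342.1   -1.7] yaw -1.933 | at [595.7 -84.7 148.3] ori [-3.1  0.   0.1] t 11.3 F [0.2 0.1 0.4] w 42.4 ff 0.0
```

```bash
python3 -m pendant '[{"gripper":0.5,"xyz":[-113,342,0],"yaw":-1.933},{"gripper":0.5,"xyz":[-113,342,0],"yaw":-1.933},{"gripper":0.5,"xyz":[-113,342,0],"yaw":-1.933},{"gripper":0.5,"xyz":[-113,342,0],"yaw":-1.933},{"gripper":0.5,"xyz":[-113,342,0],"yaw":-1.933},{"gripper":0.5,"xyz":[-113,342,0],"yaw":-1.933},{"gripper":0.5,"xyz":[-113,342,0],"yaw":-1.933},{"gripper":0.5,"xyz":[-113,342,0],"yaw":-1.933},{"gripper":0.5,"xyz":[-113,342,0],"yaw":-1.933},{"gripper":0.5,"xyz":[-113,342,0],"yaw":-1.933},{"gripper":0.5,"xyz":[-113,342,0],"yaw":-1.933},{"gripper":0.5,"xyz":[-113,342,0],"yaw":-1.933},{"gripper":0.5,"xyz":[-113,342,0],"yaw":-1.933},{"gripper":0.5,"xyz":[-113,342,0],"yaw":-1.933},{"gripper":0.5,"xyz":[-113,342,0],"yaw":-1.933},{"gripper":0.5,"xyz":[-113,342,0],"yaw":-1.933},{"gripper":0.5,"xyz":[-113,342,40],"yaw":-1.933},{"gripper":0.5,"xyz":[-113,342,60],"yaw":-1.933},{"gripper":0.5,"xyz":[-113,342,60],"yaw":-1.933},{"gripper":0.5,"xyz":[-113,342,60],"yaw":-1.933}]' 40
python3 - <<'E'
from h import *
to(522.3,-437.5,27,2.048)
t=manip.read_camera("top")[:,:,::-1];s=manip.read_camera("scene")[:,:,::-1]
f=lambda i,x,y,w:cv2.resize(i[y:y+w*3//4,x:x+w],(400,300),interpolation=cv2.INTER_CUBIC)
cv2.imwrite("pics/top3.png",t);cv2.imwrite("pics/scene3.png",s)
cv2.imwrite("pics/g4.png",np.vstack([np.hstack([f(t,152,125,100),f(s,152,203,100)]),np.hstack([f(t,262,130,128),f(s,250,90,120)])]))
E
```

```text
t: 13.0
tool_pos: [522.4, -436.9, 87.3]
orientation: [-3.14, -0.003, 2.048]
contact_force: [-0.2, -1.0, 0.9]
width: 46.8
finger_force: 0.0
shift [-0.5 -0.4 60.3] yaw -0.000 | at [ 522.4 -436.9   87.3] ori [-3.1 -0.   2. ] t 13.0 F [-0.2 -1.   0.9] w 46.8 ff 0.0
```

View pics/g4.png

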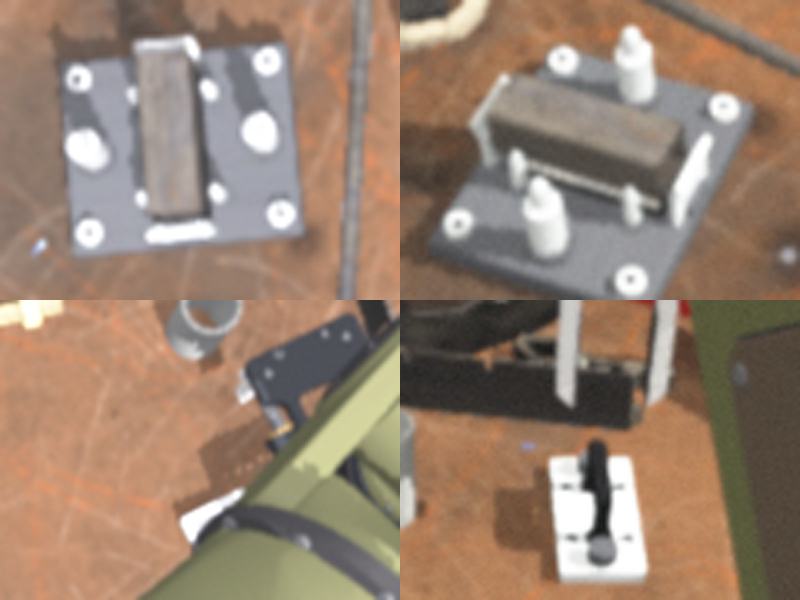

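Tube sits in the nest between pins and tabs (top crop ~(170,130)). Fingers straddle the plate handle. Descend and grip.

```bash
python3 -m pendant '[{"gripper":0.5,"xyz":[0,0,30],"yaw":0},{"gripper":0.5,"xyz":[0,0,60],"yaw":0},{"gripper":0.5,"xyz":[0,0,62],"yaw":0},{"gripper":0.5,"xyz":[0,0,62],"yaw":0},{"gripper":0.5,"xyz":[0,0,62],"yaw":0},{"gripper":0.5,"xyz":[0,0,62],"yaw":0},{"gripper":0.5,"xyz":[0,0,62],"yaw":0},{"gripper":0.5,"xyz":[0,0,62],"yaw":0},{"gripper":0.3,"xyz":[0,0,62],"yaw":0},{"gripper":0.2,"xyz":[0,0,62],"yaw":0},{"gripper":0,"xyz":[0,0,62],"yaw":0},{"gripper":0,"xyz":[0,0,62],"yaw":0},{"gripper":0,"xyz":[0,0,62],"yaw":0},{"gripper":0,"xyz":[0,0,62],"yaw":0},{"gripper":0,"xyz":[0,0,62],"yaw":0},{"gripper":0,"xyz":[0,0,62],"yaw":0},{"gripper":0,"xyz":[0,0,62],"yaw":0},{"gripper":0,"xyz":[0,0,62],"yaw":0}]' 45
```

```text
t: 14.6
tool_pos: [523.0, -437.4, 26.7]
orientation: [3.142, -0.0, 2.048]
contact_force: [0.5, -0.3, -1.2]
width: 11.8
finger_force: 45.0
```

```bash
python3 -m pendant '[{"gripper":0,"xyz":[0,0,-5],"yaw":0},{"gripper":0,"xyz":[0,0,-20],"yaw":0},{"gripper":0,"xyz":[0,0,-50],"yaw":0},{"gripper":0,"xyz":[0,0,-85],"yaw":0},{"gripper":0,"xyz":[0,0,-120],"yaw":0},{"gripper":0,"xyz":[0,0,-120],"yaw":0},{"gripper":0,"xyz":[0,0,-120],"yaw":0},{"gripper":0,"xyz":[0,0,-120],"yaw":0},{"gripper":0,"xyz":[0,0,-120],"yaw":0},{"gripper":0,"xyz":[0,0,-120],"yaw":0},{"gripper":0,"xyz":[0,0,-120],"yaw":0}]' 45
python3 - <<'E'
from h import *
to(602.2,-84.6,150,1.686)
manip.read_camera("scene");print([(d["point"],d["score"]) for d in manip.look_for("scene","cover")[:2]])
E
```

```text
t: 15.52
tool_pos: [522.7, -437.2, 145.4]
orientation: [-3.141, -0.002, 2.048]
contact_force: [0.0, 0.0, -2.9]
width: 12.2
finger_force: 45.0
shift [276.7 232.5  -4.6] yaw 0.362 | at [ 522.7 -437.2  145.4] ori [-3.1 -0.   2. ] t 15.5 F [ 0.   0.  -2.9] w 12.2 ff 45.0
[([510.9, -416.3, 129.3], 0.92)]
```

```bash
python3 -m pendant '[{"gripper":0,"xyz":[20,17,-4],"yaw":0.03},{"gripper":0,"xyz":[45,38,-4],"yaw":0.06},{"gripper":0,"xyz":[70,59,-4],"yaw":0.1},{"gripper":0,"xyz":[95,80,-4],"yaw":0.14},{"gripper":0,"xyz":[120,101,-4],"yaw":0.18},{"gripper":0,"xyz":[145,122,-4],"yaw":0.22},{"gripper":0,"xyz":[170,143,-4],"yaw":0.26},{"gripper":0,"xyz":[195,164,-4],"yaw":0.29},{"gripper":0,"xyz":[220,185,-4],"yaw":0.32},{"gripper":0,"xyz":[245,206,-4],"yaw":0.34},{"gripper":0,"xyz":[265,223,-4],"yaw":0.362},{"gripper":0,"xyz":[277,232,-4],"yaw":0.362},{"gripper":0,"xyz":[277,232,-4],"yaw":0.362},{"gripper":0,"xyz":[277,232,-4],"yaw":0.362},{"gripper":0,"xyz":[277,232,-4],"yaw":0.362},{"gripper":0,"xyz":[277,232,-4],"yaw":0.362},{"gripper":0,"xyz":[277,232,-4],"yaw":0.362}]' 45
python3 - <<'E'
from h import *
to(602.2,-84.6,110,1.686)
E
```

```text
t: 17.03
tool_pos: [601.8, -86.0, 150.8]
orientation: [3.142, 0.0, 1.685]
contact_force: [-0.2, -0.4, -3.2]
width: 11.3
finger_force: 45.0
shift [ 1.3  0.6 40.8] yaw -0.001 | at [601.8 -86.  150.8] ori [3.1 0.  1.7] t 17.0 F [-0.2 -0.4 -3.2] w 11.3 ff 45.0
```

```bash
python3 -m pendant '[{"gripper":0,"xyz":[1,1,15],"yaw":0},{"gripper":0,"xyz":[1,1,30],"yaw":0},{"gripper":0,"xyz":[1,1,45],"yaw":0},{"gripper":0,"xyz":[1,1,45],"yaw":0},{"gripper":0,"xyz":[1,1,45],"yaw":0},{"gripper":0,"xyz":[1,1,45],"yaw":0},{"gripper":0,"xyz":[1,1,45],"yaw":0},{"gripper":0,"xyz":[1,1,45],"yaw":0},{"gripper":0,"xyz":[1,1,45],"yaw":0}]' 45
python3 - <<'E'
from h import *
to(602.2,-84.6,100,1.686)
t=manip.read_camera("top")[:,:,::-1];s=manip.read_camera("scene")[:,:,::-1]
f=lambda i,x,y,w:cv2.resize(i[y:y+w*3//4,x:x+w],(400,300),interpolation=cv2.INTER_CUBIC)
cv2.imwrite("pics/top4.png",t);cv2.imwrite("pics/scene4.png",s)
cv2.imwrite("pics/g5.png",np.hstack([f(t,152,115,100),f(s,152,188,100)]))
E
```

```text
t: 17.78
tool_pos: [603.1, -83.8, 106.4]
orientation: [3.141, 0.0, 1.686]
contact_force: [-0.7, 0.7, -2.9]
width: 12.3
finger_force: 45.0
shift [-0.7 -1.   6.4] yaw -0.000 | at [603.1 -83.8 106.4] ori [3.1 0.  1.7] t 17.8 F [-0.7  0.7 -2.9] w 12.3 ff 45.0
```

View pics/g5.png

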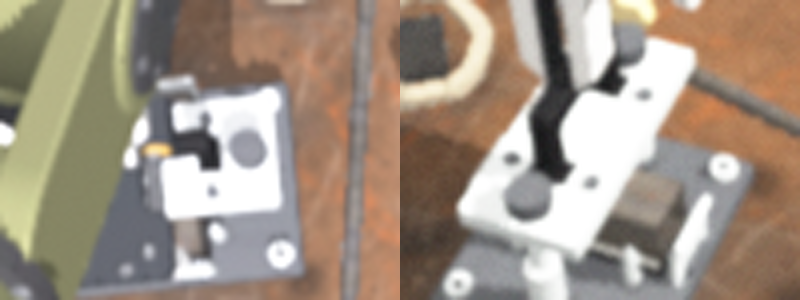

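Run:
```python
from h import *
S=lambda X,Y:("scene",152+(X-400)*.25-.4,188+Y*.25-.4)
T=lambda X,Y:("top",152+X*.25-.4,115+Y*.25-.4)
ob=[S(695,50)+((-29,-62,89.7),),S(575,250)+((-29,62,89.7),),S(462,210)+((29,62,89.7),),S(530,185)+((0,49,101.7),),S(630,40)+((0,-49,101.7),),
T(248,148)+((0,-49,101.7),),T(280,211)+((-29,-62,89.7),),T(276,92)+((29,-62,89.7),)]
for w in("scene","top",None):
    x,r=fit([o for o in ob if w is None or o[0]==w],[602,-85,.115]);print(w,x,"%.3f"%x[2],np.round(r,1).tolist())
# re-estimate jig from empty-view picture top3/scene3 dowel/post ellipses: same clicks
```

```text
scene [600.8 -85.5   0.1] 0.104 [[0.5, 0.6], [0.7, -0.5], [-0.5, -0.3], [-0.2, 1.0], [-0.4, -0.6]]
top [605.  -86.6   0.1] 0.068 [[0.5, -0.0], [-0.3, -1.4], [-0.2, 1.5]]
None [601.5 -86.1   0.1] 0.108 [[0.3, 0.2], [0.7, -0.9], [-0.5, -0.6], [-0.2, 0.7], [-0.6, -1.0], [0.1, 0.7], [-0.1, -0.9], [-1.1, 2.0]]
```

```bash
python3 -m pendant '[{"gripper":0,"xyz":[1,0,0],"yaw":0},{"gripper":0,"xyz":[1,0,4],"yaw":0},{"gripper":0,"xyz":[1,0,8],"yaw":0},{"gripper":0,"xyz":[1,0,12],"yaw":0},{"gripper":0,"xyz":[1,0,14],"yaw":0},{"gripper":0,"xyz":[1,0,16],"yaw":0},{"gripper":0,"xyz":[1,0,17],"yaw":0},{"gripper":0,"xyz":[1,0,18],"yaw":0},{"gripper":0,"xyz":[1,0,18],"yaw":0},{"gripper":0,"xyz":[1,0,18],"yaw":0},{"gripper":0,"xyz":[1,0,18],"yaw":0},{"gripper":0,"xyz":[1,0,18],"yaw":0}]' 45; python3 -c "
from h import *
to(602.2,-84.6,86,1.686);print(manip.get_state()['wrist_torque'])"
```

```text
t: 18.88
tool_pos: [602.8, -82.7, 87.9]
orientation: [3.141, 0.0, 1.686]
contact_force: [0.0, 1.3, -2.8]
width: 11.9
finger_force: 45.0
shift [-1.8 -0.8  1.9] yaw -0.000 | at [602.8 -82.7  87.9] ori [3.1 0.  1.7] t 18.9 F [ 0.   1.3 -2.8] w 11.9 ff 45.0
[-0.1 -0.  -0.1]
```

```bash
python3 -m pendant '[{"gripper":0,"xyz":[0,0,1],"yaw":0},{"gripper":0,"xyz":[0,0,2],"yaw":0},{"gripper":0,"xyz":[0,0,3],"yaw":0},{"gripper":0,"xyz":[0,0,4],"yaw":0},{"gripper":0,"xyz":[0,0,5],"yaw":0},{"gripper":0,"xyz":[0,0,5],"yaw":0},{"gripper":0,"xyz":[0,0,5],"yaw":0},{"gripper":0,"xyz":[0,0,5],"yaw":0},{"gripper":0,"xyz":[0,0,5],"yaw":0}]' 45; python3 -c "
from h import *
to(602.2,-84.6,80,1.686);print(manip.get_state()['wrist_torque'])"
```

```text
t: 19.63
tool_pos: [602.8, -82.7, 82.8]
orientation: [3.141, 0.0, 1.686]
contact_force: [-0.0, 0.5, -4.0]
width: 11.8
finger_force: 45.0
shift [-1.8 -0.8  2.8] yaw -0.000 | at [602.8 -82.7  82.8] ori [3.1 0.  1.7] t 19.6 F [-0.   0.5 -4. ] w 11.8 ff 45.0
[-0.1 -0.1 -0. ]
```

```bash
python3 -m pendant '[{"gripper":0,"xyz":[0,0,1],"yaw":0},{"gripper":0,"xyz":[0,0,2],"yaw":0},{"gripper":0,"xyz":[0,0,3],"yaw":0},{"gripper":0,"xyz":[0,0,4],"yaw":0},{"gripper":0,"xyz":[0,0,5],"yaw":0},{"gripper":0,"xyz":[0,0,6],"yaw":0},{"gripper":0,"xyz":[0,0,6],"yaw":0},{"gripper":0,"xyz":[0,0,6],"yaw":0},{"gripper":0,"xyz":[0,0,6],"yaw":0},{"gripper":0,"xyz":[0,0,6],"yaw":0}]' 60; python3 -c "
from h import *
to(602.2,-84.6,75,1.686);print(manip.get_state()['wrist_torque'])"
```

```text
t: 20.47
tool_pos: [603.2, -82.8, 78.0]
orientation: [3.14, 0.0, 1.686]
contact_force: [-3.3, 0.9, 8.4]
width: 11.2
finger_force: 60.0
shift [-1.7 -1.2  3. ] yaw -0.000 | at [603.2 -82.8  78. ] ori [3.1 0.  1.7] t 20.5 F [-3.3  0.9  8.4] w 11.2 ff 60.0
[0.1 0.6 0.1]
```

```bash
python3 -m pendant '[{"gripper":0,"xyz":[0,-1,1],"yaw":0},{"gripper":0,"xyz":[0,-1,2],"yaw":0},{"gripper":0,"xyz":[0,-1,3],"yaw":0},{"gripper":0,"xyz":[0,-1,4],"yaw":0},{"gripper":0,"xyz":[0,-1,5],"yaw":0},{"gripper":0,"xyz":[0,-1,5],"yaw":0},{"gripper":0,"xyz":[0,-1,5],"yaw":0},{"gripper":0,"xyz":[0,-1,5],"yaw":0},{"gripper":0,"xyz":[0,-1,5],"yaw":0},{"gripper":0,"xyz":[0,-1,5],"yaw":0}]' 60; python3 -c "
from h import *
to(602.2,-84.6,75,1.686);print(manip.get_state()['wrist_torque'])"
```

```text
t: 21.3
tool_pos: [603.1, -82.8, 74.4]
orientation: [3.137, 0.001, 1.686]
contact_force: [-2.7, 2.4, 17.4]
width: 11.3
finger_force: 60.0
shift [-1.7 -1.1 -0.6] yaw -0.000 | at [603.1 -82.8  74.4] ori [3.1 0.  1.7] t 21.3 F [-2.7  2.4 17.4] w 11.3 ff 60.0
[ 0.5  0.6 -0. ]
```

```bash
python3 -m pendant '[{"gripper":0,"xyz":[0,0,1],"yaw":0},{"gripper":0,"xyz":[0,0,2],"yaw":0},{"gripper":0,"xyz":[0,0,3],"yaw":0},{"gripper":0,"xyz":[0,0,3],"yaw":0},{"gripper":0,"xyz":[0,0,3],"yaw":0},{"gripper":0,"xyz":[0,0,3],"yaw":0},{"gripper":0,"xyz":[0,0,3],"yaw":0},{"gripper":0,"xyz":[0,0,3],"yaw":0}]' 60
python3 - <<'E'
from h import *
to(602.2,-84.6,75,1.686)
t=manip.read_camera("top")[:,:,::-1];s=manip.read_camera("scene")[:,:,::-1]
f=lambda i,x,y,w:cv2.resize(i[y:y+w*3//4,x:x+w],(400,300),interpolation=cv2.INTER_CUBIC)
cv2.imwrite("pics/g6.png",np.hstack([f(t,152,115,100),f(s,152,195,100)]))
E
```

```text
t: 21.97
tool_pos: [603.9, -82.8, 74.1]
orientation: [3.135, 0.002, 1.686]
contact_force: [-11.1, 4.2, 39.8]
width: 11.5
finger_force: 60.3
shift [-1.6 -1.9 -0.9] yaw 0.000 | at [603.9 -82.8  74.1] ori [3.1 0.  1.7] t 22.0 F [-11.1   4.2  39.8] w 11.5 ff 60.3
```

View pics/g6.png

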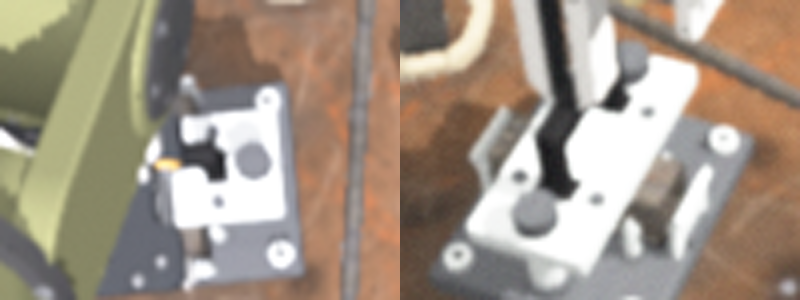

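The plate lies flush on both dowels, with caps at crop (250,158) and (535,212). Force rose from 17 to 40 N with no travel, so it's home on the shoulders. I'll ease off slightly, check it settles, then hand in.

```bash
python3 -m pendant '[{"gripper":0,"xyz":[0,-1,-1],"yaw":0},{"gripper":0,"xyz":[0,-1,-1],"yaw":0},{"gripper":0,"xyz":[0,-1,-1],"yaw":0},{"gripper":0,"xyz":[0,-1,-1],"yaw":0},{"gripper":0,"xyz":[0,-1,-1],"yaw":0},{"gripper":0,"xyz":[0,-1,-1],"yaw":0},{"gripper":0,"xyz":[0,-1,-1],"yaw":0},{"gripper":0,"xyz":[0,-1,-1],"yaw":0},{"gripper":0,"xyz":[0,-1,-1],"yaw":0},{"gripper":0,"xyz":[0,-1,-1],"yaw":0},{"gripper":0,"xyz":[0,-1,-1],"yaw":0},{"gripper":0,"xyz":[0,-1,-1],"yaw":0}]' 60
```

```text
t: 23.07
tool_pos: [603.1, -82.9, 74.2]
orientation: [3.134, 0.002, 1.686]
contact_force: [-5.0, 3.8, 29.5]
width: 11.3
finger_force: 60.1
```

Force is stable at 29.5 N, with the plate still at the hard stop.

```bash
python3 -c "
from rig import manip
print(manip.sign_off())"
```

```text
the job is handed in; nothing more can be done
None
```

I handed the job in at about 23 s. The tube is released in its nest, and the plate is on both dowels, held pressed against the hard stop at about 30 N. The bystanders were never approached, and the hand-in returned no verdict.

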